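Open the combination-locked sample safe

ROBOT

A 6-joint arm with a two-finger parallel gripper is mounted at the origin on the work surface. World frame = base frame: x ahead of the robot, y to its left, z up, the work surface at z = 0. Lengths are in m, angles in rad, forces in N, time in s.
With the tool pointing down it reaches from about 0.275 to 0.75 m from the base axis. Payload 10.2 kg.
Tool frame: the origin (TCP) lies at the very end of the fingers, on their centre line; the grasp point (between the pads) lies 19 mm behind it; x points along the fingers, y is the direction in which the jaws open and shut, and the axes are right-handed (so a half turn about x gives the same grasp; the last joint's range is limited). The gripper opens to 85 mm and grips with 20 to 120 N. Pads are 22 mm wide; open, the fingers measure 114 mm over their backs; the gripper's body (76 mm by 85 mm) begins 54 mm behind the grasp point. The pads swing forward as they close: fully open they stand 13 mm farther back than shut.
Start: joints at [0.97, 0.313, 1.498, -0, 1.331, -0.223], TCP at [0.194, 0.488, 0.231] pointing down, gripper open.
Joint ranges: [-2.94, 2.94], [-0.97, 2.17], [0.19, 2.56], [-1.23, 4.37], [0.02, 3.11], [-2.88, 2.88]. Speed limits (rad/s): [2.39, 2.39, 3.01, 3.14, 3.14, 3.14].

INTERFACE

Orientations are given as a rotation vector (axis times angle).
In Python, from station import ctrl gives the robot as it stands.
- The arm moves only by the tool move_arm, never from a script. Its argument "rows" is a list of rows, each a list of 7 numbers: the finger opening in m, from 0 to 0.0854, then the shift along the tool's x, y, z in m, then the turn, a rotation vector about the tool's x, y, z in rad. A call has 1 to 5 rows; each row shifts and turns the pose as measured when the row begins, along the tool's axes as they then stand; what a row does not reach is not made up. A row lasts 1/8 s, in which the tool goes at most 62.5 mm and 10.7 degrees, less where a joint would pass 70% of its speed; a pose out of reach is approached as far as the arm can. A call with a gripper value outside its range is refused whole. The fingers move at their own pace and stop on an object; the grip force is fixed at half the most. Time passes only in rows, so rows that do not move let the fingers close. It gives the time, the measured TCP pose, the force and the opening at its end, in the units of the state.
- ctrl.observe(): the state, without advancing time (a new reading comes with each control period).
- ctrl.camera(name): name is "scene" or "top" or "wrist"; returns a dict with "image" (400x640x3 uint8, blue, green, red), "fov_y" (degrees; the focal length in pixels is half the picture's height over the tangent of half this angle, whatever the lens; pixels are square), "cx", "cy" (the principal point, pixels), "eye" and "rotation" of the camera in the world; the wrist camera has in their place "mount" (4x4, takes a point from camera to tool coordinates, whose origin is the TCP and whose axes are the tool frame's). Camera axes: x right, y down, z forward; pixel columns grow to the right and rows downward; lengths in m; the calibration is good to about 2 mm. A picture is of the moment at which its call begins: read the wrist's pose just before it. There is no depth.
- ctrl.close_job(): hands the job in, once; it reports no verdict.
The state is a dict: "clock": time; "joints": joint angles; "joint_velocities": joint speeds; "joint_efforts": joint torques, N m; "tcp_pos": TCP position; "eef_rot": TCP orientation; "ft_force": force on the tool from outside, world axes, zero at the start; "ft_torque": the same for the moment, N m; "grip_width": opening from 0.0 (shut) to 1.0 (fully open).
Only numpy, scipy, OpenCV 4.12 (cv2) and the standard library are available. Lean on these libraries where they do the work, as an engineer would, in place of code of your own. Each camera call takes 0.05 s, during which the arm holds its last target.

TASK

Open the sample safe on the bench: set the left dial to 3 and the right dial to 7, then slide the cover fully open to the left and let go. The lock is worn, so each dial catches only after its number, somewhere before the next one (turn the left dial clockwise past 3 towards 4, the right one anticlockwise past 7 towards 6): go on gently by feel until the spring bolt clicks back, then stop, and never force a dial or the cover against the bolt. Leave everything else where it is.

Things in the scene. Friction and masses are not known exactly. Their poses are not given: they have to be found in the camera images.
- safe: grey steel sample safe fixed to the bench; flat deck 85 mm above the bench. Origin on the bench; the housing runs from x -125 to +110, y -140 to +200 mm about it. x points away from the robot, y to its left, z up. In this frame (mm): left dial axis (50, 72), right dial axis (50, -72), spring bolt between them along y = 4, closed cover centred at (-70, -70)
- dial_left_grip (a point): grip point of the left dial, on its axis 31 mm above the deck. Round skirt 60 mm across, top 7 mm above the deck; on it an upright black grip bar 13 mm thick, 51 mm long, top 41 mm above the deck. Its pointed end, with a white line, is the pointer. The point turns with the dial: x along the bar to the pointer, z up
- dial_left (a joint): angle of the left pointer, rad, clockwise from above from numeral 0. Fixed white numerals 0 to 9 ring the dial at 44 mm radius, 0.628 rad apart clockwise, 0 on the safe's +x side; 3 = 1.885. Range 0 to 6.2, starts 1.0 to 1.7. Turns with 0.05 to 0.1 N m, stays where left. It catches somewhere 0.10 to 0.50 rad past the number (1.985 to 2.385, window about +-0.04), then is blocked
- dial_right_grip (a point): grip point of the right dial, built the same as the left one
- dial_right (a joint): angle of the right dial's pointer, as for the left (7 = 4.398 rad). Starts between 4.6 and 5.3; the catching point lies 0.10 to 0.50 rad past the number coming down (4.298 to 3.898). The bolt reaches it only after the left dial has caught
- bolt (a joint): travel of the spring bolt, m, along the safe's +x. 0 = locked: its 14 mm wide bar lies 2 mm in front of the cover's left edge. A 6 N spring pushes it back: when the left dial catches it jumps to about 0.007 (right dial must still catch), when both have caught it goes home to 0.016 and the cover is free. It needs no touching
- bolt_bar: the same spring bolt as a body, with its hidden fences that drop into the dials' wheels; lies on the deck at safe y = 4 mm, its top 9 mm above the deck (a 5 mm stud on it), runs from safe x -39 to +66 mm when locked
- wheel_left: hidden notched wheel under the left dial, turning with it; radius 32 mm. Its force on the bolt must stay small (a dial pushed against a caught bolt loads it: 1 N m is about 32 N there, and 25 N is too much)
- wheel_right: hidden notched wheel under the right dial, the same
- cover_grip (a point): grip point of the cover, in the middle of its upright black grip bar, 32 mm above the deck. Bar: 13 mm thick along the slide (y), 44 mm long along the safe's x, top 42 mm above the deck, standing mid-way on the white metal cover, 90 mm (x) by 130 mm (y), its top 7 mm above the deck. Axes as the safe's
- cover (a joint): travel of the cover, m, along the safe's +y (to the robot's left). 0 = closed over the tube well, 0.125 = fully open at the stop. Slides with about 2 N plus 8 N per m/s, stays where left
- cover_plate: the same cover as a body; over 15 N on the locked bolt is too much
- dish: round clear glass dish with lid, 54 mm across, 14 mm tall, standing on the safe's deck at its left (+y) end. Bystander, loose: leave alone. Origin at the centre of its underside
- reagent: amber bottle, 60 mm across, 130 mm tall, left of the safe. Bystander, loose: leave alone. Origin at the centre of its underside
- beaker: small open glass beaker, 64 mm across, 80 mm tall, left of the safe. Bystander, loose: leave alone. Origin at the centre of its underside
- jar: white jar, 52 mm across, 65 mm tall, right of the safe. Bystander, loose: leave alone. Origin at the centre of its underside
- slide_box: flat blue box, 100 x 80 x 32 mm, right of the safe. Bystander, loose: leave alone. Origin at the centre of its underside
- spatula: steel lab spatula, 180 mm long, lying in front of the safe. Bystander, loose: leave alone. Origin at the centre of its underside
- mouse: black computer mouse, 100 x 60 x 34 mm, in front of the safe, left. Bystander, loose: leave alone. Origin at the centre of its underside
- well_plate: flat white plate with clear lid, 86 x 128 x 17 mm, behind the safe. Bystander, loose: leave alone. Origin at the centre of its underside

How it is judged:
On the way:
1. with the cover still closed, both dials have caught and the spring bolt is fully back (value of joint bolt above 0.0145 m and value of joint cover below 0.01 m), for 0.1 s.
At the end, for the whole second after the job is handed in: the cover is open by at least 112 mm of its 125 mm and at rest, the bolt is fully back (14.5 mm of 16 or more) and both dials still stand caught past their numbers (left 0 to 0.6 rad past 3 towards 4, right 0 to 0.6 rad past 7 towards 6) (value of joint cover above 0.112 m and velocity of joint cover below 0.01 m/s and value of joint bolt above 0.0145 m and value of joint dial_left between 1.885 and 2.485 rad and value of joint dial_right between 3.798 and 4.398 rad); the robot touches nothing.
It fails at once if a dial forced against the caught bolt (over 25 N at the left wheel) (contact force between wheel_left and bolt_bar above 25 N).
It fails at once if a dial forced against the caught bolt (over 25 N at the right wheel) (contact force between wheel_right and bolt_bar above 25 N).
It fails at once if the cover forced against the bolt (over 15 N) (contact force between cover_plate and bolt_bar above 15 N).
It fails at once if a bystander was moved more than 20 mm (distance of any of dish, reagent, beaker, jar, slide_box, spatula, mouse, well_plate from where it was at the start of the episode above 0.02 m).
It also fails if it takes over 61 s, if anything falls off the work surface, if the arm or the gripper's body presses on something with over 40 N, if the wrist force passes 120 N, or if a joint passes its speed limit or range.

## Working session

There is one attempt and no reset: what is moved stays moved. The work goes in short steps, Python scripts to look and compute and a tool call to move; the robot and the scene stay as the last step left them, time stands still between calls to the robot, and variables do not carry over. Pictures are saved under pics/ and viewed, and the job is handed in when it is done.

Besides the shell and the picture viewer there is one more tool, called after "Request:" by a JSON object that holds its "name" and its "arguments". move_arm: Moves the arm, as the interface text tells. Its arguments: {"type":"object","properties":{"rows":{"type":"array"}},"required":["rows"]}

```bash
mkdir -p pics; ls
python3 - <<'E'
from station import ctrl
import cv2
s=ctrl.observe();print(s)
for n in("scene","top"):
    c=ctrl.camera(n);cv2.imwrite(f"pics/{n}0.png",c["image"]);print(n,{k:v for k,v in c.items() if k!="image"})
E
```

```text
pics
{'clock': 0.0, 'joints': array([ 9.69564630e-01,  3.13459691e-01,  1.49843770e+00, -7.33275687e-06,
        1.33099986e+00, -2.23366604e-01]), 'joint_velocities': array([ 0.00123454, -0.0002272 , -0.0001481 , -0.00134727,  0.00041247,
        0.0005387 ]), 'joint_efforts': array([ 1.77437381e-03, -4.12266755e+01, -2.59744298e+01, -5.48268997e-05,
        4.08675929e-03, -4.66147483e-06]), 'tcp_pos': array([0.19353942, 0.48774727, 0.23072989]), 'eef_rot': array([ 0.29552896,  1.55090794, -0.29742032]), 'ft_force': array([ 0.93812147, -1.02436184, -1.25089506]), 'ft_torque': array([-0.02267966, -0.00654466, -0.02789554]), 'grip_width': 1.0003675078825407}
scene {'fov_y': 42.63359591350587, 'cx': 319.6375764402781, 'cy': 204.75303125738336, 'eye': array([1.03997413, 0.51251233, 1.06880347]), 'rotation': array([-1.0640232 , -2.60367282,  0.78133043])}
top {'fov_y': 47.033774033476355, 'cx': 316.30014283612655, 'cy': 203.68799373983566, 'eye': array([0.35071434, 0.02132121, 1.23732548]), 'rotation': array([-2.12059198,  2.10913022, -0.1623314 ])}
```

View pics/top0.png

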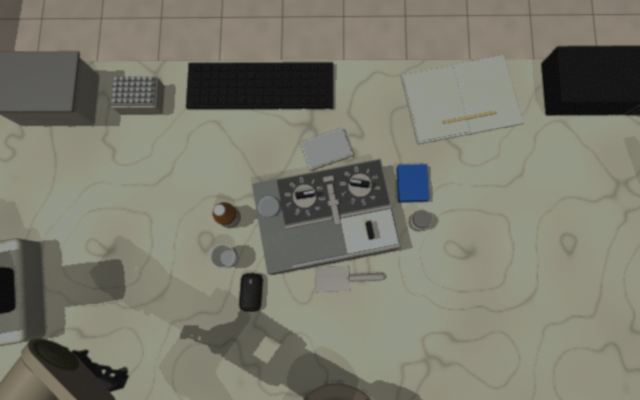

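View pics/scene0.png

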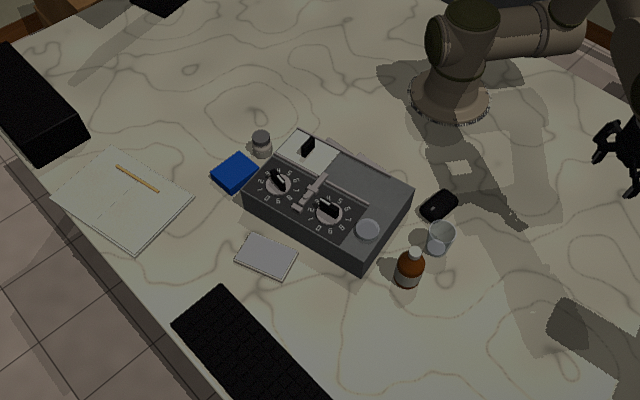

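The top view shows the safe near (325,215). Its dials are at about (304,195) and (360,184), the cover bar is at (372,230), and the dish is at (268,206). I'll zoom in and cast rays.

```bash
cat > h.py <<'E'
import numpy as np,cv2
from scipy.spatial.transform import Rotation as R
from station import ctrl
def K(c): return 200/np.tan(np.radians(c["fov_y"]/2))
def pose(c,s=None):
    if "mount" in c:
        M=np.array(c["mount"]);Rt=R.from_rotvec(s["eef_rot"]).as_matrix()
        return s["tcp_pos"]+Rt@M[:3,3], Rt@M[:3,:3]
    return np.array(c["eye"]),R.from_rotvec(c["rotation"]).as_matrix()
def cast(c,uv,z,s=None):
    e,Rm=pose(c,s);uv=np.atleast_2d(uv).astype(float);f=K(c)
    d=np.c_[(uv[:,0]-c["cx"])/f,(uv[:,1]-c["cy"])/f,np.ones(len(uv))]@Rm.T
    return e+d*((z-e[2])/d[:,2])[:,None]
def proj(c,P,s=None):
    e,Rm=pose(c,s);q=(np.atleast_2d(P)-e)@Rm
    return np.c_[c["cx"]+K(c)*q[:,0]/q[:,2],c["cy"]+K(c)*q[:,1]/q[:,2]]
E
python3 - <<'E'
from h import *
c=ctrl.camera("top")
im=c["image"];cv2.imwrite("pics/topz.png",cv2.resize(im[150:280,240:440],None,fx=4,fy=4,interpolation=cv2.INTER_CUBIC))
c2=ctrl.camera("scene")
cv2.imwrite("pics/scz.png",cv2.resize(c2["image"][120:270,230:420],None,fx=4,fy=4,interpolation=cv2.INTER_CUBIC))
print(cast(c,[[304,195],[360,184],[372,230]],[0.085]))
E
```

```text
[[ 0.58294655  0.08498674  0.085     ]
 [ 0.61205681 -0.0583255   0.085     ]
 [ 0.49359378 -0.08734846  0.085     ]]
```

View pics/topz.png

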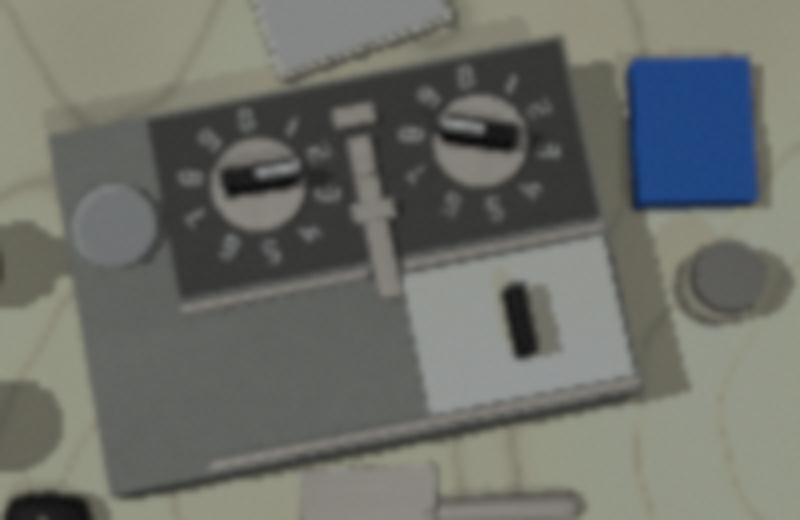

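View pics/scz.png

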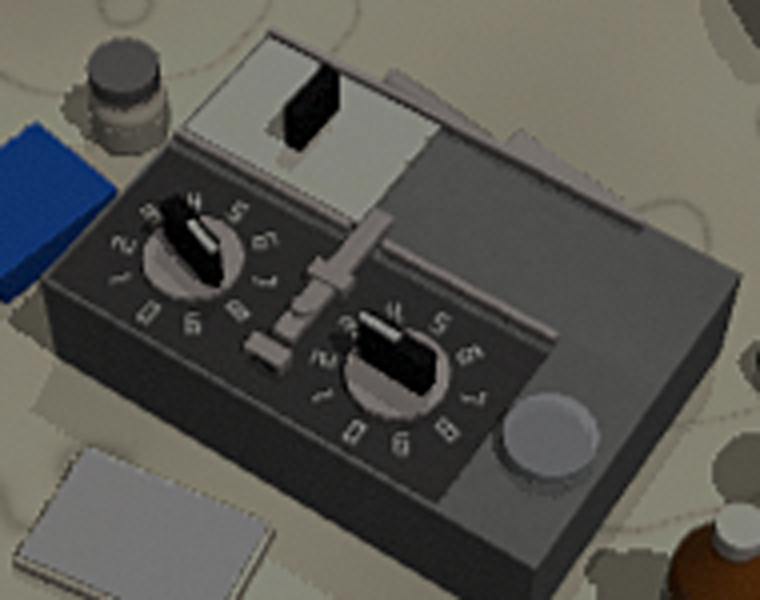

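Run:
```python
from h import *
c=ctrl.camera("top");c2=ctrl.camera("scene")
def skirt(c,guess):
    im=c["image"];g=cv2.cvtColor(im,cv2.COLOR_BGR2GRAY)
    p=proj(c,guess)[0]; rad=int(K(c)*0.034/np.linalg.norm(guess-pose(c)[0]))
    m=np.zeros_like(g);cv2.circle(m,tuple(int(round(v)) for v in p),rad,255,-1)
    vals=g[m>0]; t=np.percentile(vals,55)*0.5+30
    t,_=cv2.threshold(vals.reshape(-1,1),0,255,cv2.THRESH_OTSU)
    mm=((g>t)&(m>0)).astype(np.uint8)
    pts=cv2.findNonZero(mm); h=cv2.convexHull(pts); w=cast(c,h[:,0],0.092)
    (cc,r)=cv2.minEnclosingCircle((w[:,:2]*1000).astype(np.float32))
    return np.array(cc),r,t
gl=np.array([.583,.085,.092]);gr=np.array([.612,-.058,.092])
for n,g in(("L",gl),("R",gr)):
    for c_ in(c,c2): print(n,skirt(c_,g))
# corners
z=lambda u,v:(240+u/4-.375,150+v/4-.375)
pc=cast(c,[z(50,135),z(563,38),z(640,385),z(115,492)],.085)
print(pc[:,:2]); print(np.linalg.norm(pc-np.roll(pc,-1,0),axis=1))
model=np.array([[110,200],[110,-140],[-125,-140],[-125,200.]])/1000
print("bar tops top", cast(c,[z(518,320)],.127), cast(c,[z(259,181)],.126),cast(c,[z(478,131)],.126))
def fit(m,w):
    mc,wc=m.mean(0),w.mean(0);H=(m-mc).T@(w-wc);a=np.arctan2(H[0,1]-H[1,0],H[0,0]+H[1,1])
    r=np.array([[np.cos(a),-np.sin(a)],[np.sin(a),np.cos(a)]]);return a,wc-r@mc,(w-(m-mc)@r.T-wc)*1000
print(fit(model,pc[:,:2]))
```

```text
L (array([583.12365723,  85.58573914]), 33.087913513183594, 86.0)
L (array([583.78479004,  84.49500275]), 40.27333068847656, 60.0)
R (array([613.00079346, -57.20311356]), 33.699283599853516, 86.0)
R (array([608.66479492, -59.77569962]), 35.803958892822266, 64.0)
[[ 0.61320102  0.21934323]
 [ 0.67803675 -0.11149343]
 [ 0.45405041 -0.15553847]
 [ 0.38572     0.17124734]]
[0.3371299  0.22827581 0.33385327 0.23250985]
bar tops top [[ 0.48926904 -0.07645103  0.127     ]] [[0.57500076 0.0817986  0.126     ]] [[ 0.60687177 -0.05337008  0.126     ]]
(np.float64(0.20028798698187292), array([0.54607066, 0.00298152]), array([[-0.88035462, -1.52483034],
       [-3.68815746,  0.84167625],
       [ 2.62769755,  3.55025893],
       [ 1.94081453, -2.86710484]]))
```

```bash
cat >> h.py <<'E'
def rel(target,theta,s=None):
    """shift in tool axes and turn to reach target TCP with tool down, jaw axis at world angle theta"""
    s=s or ctrl.observe();Rt=R.from_rotvec(s["eef_rot"]).as_matrix()
    G=np.array([[0,np.cos(theta),np.sin(theta)],[0,np.sin(theta),-np.cos(theta)],[-1,0,0]])
    sh=Rt.T@(np.array(target)-s["tcp_pos"]);tu=R.from_matrix(Rt.T@G).as_rotvec()
    print("tcp",s["tcp_pos"].round(4),"q6",round(s["joints"][5],3),"thetanow",round(np.arctan2(Rt[1,1],Rt[0,1]),3),"t",s["clock"])
    print("shift mm",(sh*1000).round(1),"turn",tu.round(3));print("F",s["ft_force"].round(2),"T",s["ft_torque"].round(3))
def safe(x,y):
    a=.2;return np.array([.5472+np.cos(a)*x-np.sin(a)*y,.0038+np.sin(a)*x+np.cos(a)*y])
E
python3 - <<'E'
from h import *
c=ctrl.camera("wrist");print(np.array(c["mount"]).round(3),c["fov_y"])
p=safe(.05,.072);print(p,safe(.05,-.072))
for th in(.17,3.31):rel([*p,.25],th)
E
```

```text
[[ 0.    -0.277  0.961 -0.143]
 [ 1.    -0.    -0.     0.001]
 [ 0.     0.961  0.277 -0.07 ]
 [ 0.     0.     0.     1.   ]] 63.49973593006548
[0.58189914 0.08429826] [ 0.61050752 -0.05683133]
tcp [0.1937 0.4879 0.2312] q6 -0.223 thetanow 1.193 t 0.35
shift mm [ -18.8 -231.9  509.8] turn [1.023 0.    0.   ]
F [-0.46 -0.04  0.19] T [ 0.025 -0.017  0.045]
tcp [0.1937 0.4879 0.2312] q6 -0.223 thetanow 1.193 t 0.35
shift mm [ -18.8 -231.9  509.8] turn [-2.117 -0.     0.   ]
F [-0.46 -0.04  0.19] T [ 0.025 -0.017  0.045]
```

Request:
{"name": "move_arm", "arguments": {"rows": [[0.085,-0.003,-0.024,0.053,0,0,0],[0.085,-0.003,-0.024,0.053,0,0,0],[0.085,-0.003,-0.024,0.053,0,0,0],[0.085,-0.003,-0.024,0.053,0,0,0],[0.085,-0.003,-0.024,0.053,0,0,0]]}}

```text
clock: 0.98
tcp_pos: [0.3994, 0.275, 0.2464]
eef_rot: [0.291, 1.551, -0.29]
ft_force: [-0.2, 1.0, 0.9]
grip_width: 0.994
```

Request:
{"name": "move_arm", "arguments": {"rows": [[0.085,0,-0.024,0.053,0,0,0],[0.085,0,-0.024,0.053,0,0,0],[0.085,0,0,0,0.17,0,0],[0.085,0,0,0,0.17,0,0],[0.085,0,0,0,0.17,0,0]]}}

```text
clock: 1.6
tcp_pos: [0.4857, 0.1848, 0.2462]
eef_rot: [0.704, 1.453, -0.703]
ft_force: [0.0, -0.5, 0.3]
grip_width: 0.997
```

Run:
```python
from h import *
rel([*safe(.05,.072),.25],.17)
```

```text
tcp [0.4857 0.1848 0.2462] q6 -0.531 thetanow 0.669 t 1.6
shift mm [ -3.8  13.1 138.5] turn [ 0.499 -0.    -0.001]
F [ 0.   -0.49  0.28] T [ 0.006 -0.004  0.004]
```

Request:
{"name": "move_arm", "arguments": {"rows": [[0.085,0,0,0,0.17,0,0],[0.085,0,0,0,0.17,0,0],[0.085,0,0,0,0.15,0,0]]}}

```text
clock: 1.98
tcp_pos: [0.4857, 0.1846, 0.246]
eef_rot: [1.089, 1.281, -1.089]
ft_force: [0.2, -0.5, 0.2]
grip_width: 0.996
```

Run:
```python
from h import *
rel([*safe(.05,.072),.25],.17)
```

```text
tcp [0.4857 0.1846 0.246 ] q6 -0.025 thetanow 0.162 t 1.975
shift mm [ -4.   78.8 114.5] turn [-0.008 -0.    -0.   ]
F [ 0.19 -0.45  0.16] T [-0.036  0.006  0.025]
```

Request:
{"name": "move_arm", "arguments": {"rows": [[0.085,0,0.032,0.046,0,0,0],[0.085,0,0.032,0.046,0,0,0],[0.085,0,0.014,0.02,0,0,0]]}}

```text
clock: 2.35
tcp_pos: [0.5825, 0.0853, 0.2463]
eef_rot: [1.089, 1.282, -1.087]
ft_force: [0.4, -0.0, -0.1]
grip_width: 0.993
```

Run:
```python
from h import *
s=ctrl.observe();c=ctrl.camera("wrist");cv2.imwrite("pics/w1.png",c["image"])
rel([*safe(.05,.072),.25],.17,s)
print(proj(c,[[*safe(.05,.072),.092],[*safe(.05,-.072),.092]],s))
```

```text
tcp [0.5825 0.0853 0.2463] q6 -0.217 thetanow 0.163 t 2.35
shift mm [-3.7 -0.7  0.9] turn [-0.007 -0.001 -0.001]
F [ 0.38 -0.   -0.11] T [-0.004 -0.01   0.023]
[[315.95026849 186.27898526]
 [321.21717206 317.42585148]]
```

View pics/w1.png

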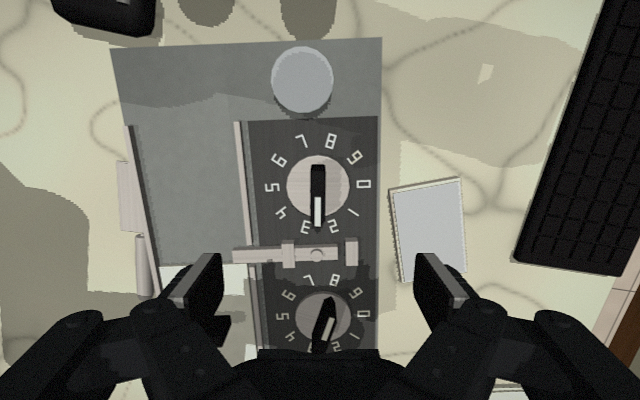

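The wrist view shows the left dial centred at about (318,186). Its pointer faces straight down the image, in line with the tool, at about 1.6 rad. The right pointer is near 8, at about 5.05 rad. Next I'll refine the dial centres.

Run:
```python
from h import *
s=ctrl.observe();c=ctrl.camera("wrist");g=cv2.cvtColor(c["image"],cv2.COLOR_BGR2GRAY)
m=np.zeros_like(g);cv2.circle(m,(318,186),36,255,-1)
t,_=cv2.threshold(g[m>0].reshape(-1,1),0,255,cv2.THRESH_OTSU)
h=cv2.convexHull(cv2.findNonZero(((g>t)&(m>0)).astype(np.uint8)));w=cast(c,h[:,0],.092,s)
print(t,cv2.minEnclosingCircle((w[:,:2]*1000).astype(np.float32)))
b=((g<45)&(m>0)).astype(np.uint8);k=cv2.findNonZero(b);print(len(k),cv2.minAreaRect(k),k[:,0].min(0),k[:,0].max(0))
hw=cast(c,k[:,0],.126,s);print(cv2.minAreaRect((hw[:,:2]*1000).astype(np.float32)))
rel([*safe(.05,.072),.25],.17,s)
```

```text
111.0 ((584.8251953125, 81.12989044189453), 33.861446380615234)
670 ((308.2584228515625, 192.62896728515625), (59.82550811767578, 37.43733215332031), 81.7028579711914) [291 162] [330 221]
((576.4160766601562, 83.77040100097656), (31.764036178588867, 51.850982666015625), 17.725852966308594)
tcp [0.5836 0.0838 0.246 ] q6 -0.218 thetanow 0.162 t 2.4
shift mm [-4.  -1.6 -0.7] turn [-0.008  0.    -0.001]
F [ 0.61 -2.3  -1.62] T [-0.062 -0.043  0.02 ]
```

```bash
cat >> h.py <<'E'
def dial(c,s,g0,R0=33):
    g=cv2.cvtColor(c["image"],cv2.COLOR_BGR2GRAY)
    m=np.zeros_like(g);cv2.circle(m,g0,R0+4,255,-1)
    t,_=cv2.threshold(g[m>0].reshape(-1,1),0,255,cv2.THRESH_OTSU)
    b=((g>t)&(m>0)).astype(np.uint8)
    n,l,st,_=cv2.connectedComponentsWithStats(b)
    keep=np.isin(l,[i for i in range(1,n) if st[i,4]>250])
    h=cv2.convexHull(cv2.findNonZero(keep.astype(np.uint8)))
    w=cast(c,h[:,0],.092,s)
    e=cv2.fitEllipse((w[:,:2]*1000).astype(np.float32));print("skirt",t,e)
    k=cv2.findNonZero(((g<30)&(m>0)).astype(np.uint8));
    cs,_=cv2.findContours(((g<30)&(m>0)).astype(np.uint8),cv2.RETR_EXTERNAL,cv2.CHAIN_APPROX_NONE)
    k=max(cs,key=len);q=cast(c,k[:,0],.126,s);print("bar",cv2.minAreaRect((q[:,:2]*1000).astype(np.float32)))
E
python3 - <<'E'
from h import *
s=ctrl.observe();c=ctrl.camera("wrist");dial(c,s,(318,186),32)
cv2.imwrite("pics/w2.png",cv2.resize(c["image"][130:240,260:380],None,fx=5,fy=5,interpolation=cv2.INTER_CUBIC))
print(s["tcp_pos"],cast(c,[[318,186]],.092,s))
E
```

```text
skirt 113.0 ((582.9231567382812, 84.7374267578125), (59.40542221069336, 59.63624954223633), 85.0283203125)
bar ((582.3915405273438, 86.42654418945312), (12.052952766418457, 48.699005126953125), 9.252025604248047)
[0.58226947 0.08548181 0.24604402] [[0.58351583 0.08508484 0.092     ]]
```

View pics/w2.png

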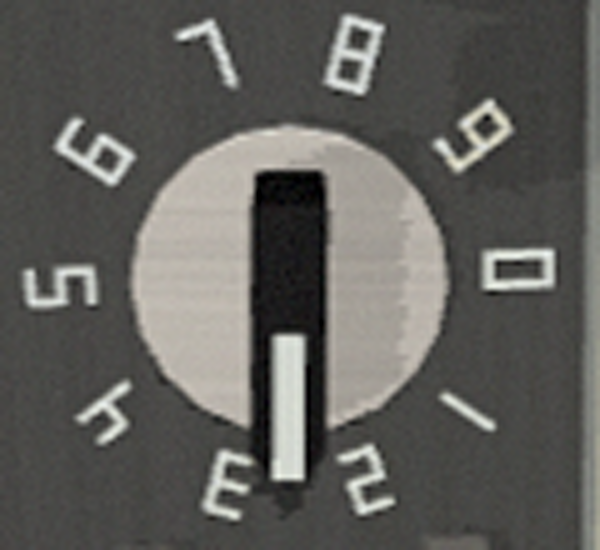

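Request:
{"name": "move_arm", "arguments": {"rows": [[0.05,0.05,0,0.001,0,0,0],[0.05,0.05,0,0,0,0,0],[0.05,0.035,0,0,0,0,0],[0.05,0.006,0,0,0,0,0]]}}

```text
clock: 3.0
tcp_pos: [0.5799, 0.0898, 0.1037]
eef_rot: [1.088, 1.282, -1.082]
ft_force: [0.2, -0.3, 0.8]
grip_width: 0.583
```

Run:
```python
from h import *
rel([.5828,.0847,.099],.162)
```

```text
tcp [0.5799 0.0898 0.1037] q6 -0.215 thetanow 0.167 t 3.0
shift mm [4.7 2.  5.5] turn [ 0.005 -0.001 -0.004]
F [ 0.16 -0.29  0.8 ] T [-0.005 -0.012  0.03 ]
```

Request:
{"name": "move_arm", "arguments": {"rows": [[0.05,0.003,0.002,0.005,-0.005,0,0.003],[0.05,0.0,0,0,0,0,0]]}}

```text
clock: 3.25
tcp_pos: [0.5836, 0.0857, 0.1031]
eef_rot: [1.086, 1.28, -1.072]
ft_force: [0.1, 0.4, 0.5]
grip_width: 0.584
```

Run:
```python
from h import *
rel([.5828,.0847,.099],.162)
```

```text
tcp [0.5836 0.0857 0.1031] q6 -0.229 thetanow 0.174 t 3.25
shift mm [ 4.1 -1.   0.8] turn [ 0.012 -0.    -0.01 ]
F [0.12 0.42 0.54] T [ 0.016 -0.034  0.035]
```

Request:
{"name": "move_arm", "arguments": {"rows": [[0.02,0.003,-0.001,0.001,0.01,0,0],[0.0,0,0,0,0,0,0],[0.0,0,0,0,0,0,0],[0.0,0,0,0,0,0,0]]}}

```text
clock: 3.75
tcp_pos: [0.5821, 0.0842, 0.1019]
eef_rot: [1.093, 1.275, -1.082]
ft_force: [1.4, 1.0, -4.0]
grip_width: 0.14
```

Run:
```python
from h import *
rel([.5828,.0847,.099],.162)
```

```text
tcp [0.5821 0.0842 0.1019] q6 -0.22 thetanow 0.163 t 3.75
shift mm [ 2.9  0.8 -0.4] turn [ 0.001  0.    -0.009]
F [ 1.45  1.04 -4.04] T [ 0.073 -0.407 -0.105]
```

Request:
{"name": "move_arm", "arguments": {"rows": [[0.0,0,0,0,0.08,0,0],[0.0,0,0,0,0.08,0,0],[0.0,0,0,0,0.08,0,0]]}}

```text
clock: 4.12
tcp_pos: [0.5821, 0.0841, 0.1019]
eef_rot: [1.276, 1.163, -1.263]
ft_force: [-0.8, -1.7, -1.4]
grip_width: 0.135
```

```bash
cat >> h.py <<'E'
def st(off):
    s=ctrl.observe();Rt=R.from_rotvec(s["eef_rot"]).as_matrix();th=np.arctan2(Rt[1,1],Rt[0,1])
    print("t",round(s["clock"],2),"tcp",s["tcp_pos"].round(4),"theta",th.round(3),"q1-q6",round(s["joints"][0]-s["joints"][5],3),"dial",round(off-th,3),"F",s["ft_force"].round(1),"T",s["ft_torque"].round(3),"tau6",round(s["joint_efforts"][5],3),"w",round(s["grip_width"],3))
E
python3 - <<'E'
from h import *
st(1.608+.163)
E
```

```text
t 4.12 tcp [0.5821 0.0841 0.1019] theta -0.083 q1-q6 -0.083 dial 1.854 F [-0.8 -1.7 -1.4] T [-0.1    0.149  0.14 ] tau6 -0.778 w 0.135
```

Request:
{"name": "move_arm", "arguments": {"rows": [[0.0,0,0,0,0.05,0,0],[0.0,0,0,0,0.05,0,0],[0.0,0,0,0,0.03,0,0]]}}

```text
clock: 4.5
tcp_pos: [0.5822, 0.0841, 0.1019]
eef_rot: [1.373, 1.093, -1.36]
ft_force: [-0.7, -0.4, -1.6]
grip_width: 0.14
```

Run:
```python
from h import *
st(1.608+.163)
```

```text
t 4.5 tcp [0.5822 0.0841 0.1019] theta -0.218 q1-q6 -0.217 dial 1.989 F [-0.7 -0.4 -1.6] T [-0.142  0.091  0.06 ] tau6 -0.158 w 0.14
```

Request:
{"name": "move_arm", "arguments": {"rows": [[0.0,0,0,0,0.025,0,0],[0.0,0,0,0,0.025,0,0]]}}

```text
clock: 4.75
tcp_pos: [0.5822, 0.0841, 0.102]
eef_rot: [1.411, 1.064, -1.397]
ft_force: [-0.3, 0.8, -2.1]
grip_width: 0.139
```

Run:
```python
from h import *
st(1.608+.163);c=ctrl.camera("top");cv2.imwrite("pics/t2.png",cv2.resize(c["image"][150:250,260:400],None,fx=5,fy=5,interpolation=cv2.INTER_CUBIC))
s=ctrl.observe();c=ctrl.camera("wrist");cv2.imwrite("pics/w3.png",c["image"])
```

```text
t 4.75 tcp [0.5822 0.0841 0.102 ] theta -0.27 q1-q6 -0.269 dial 2.041 F [-0.3  0.8 -2.1] T [-0.146  0.106 -0.129] tau6 -0.308 w 0.139
```

View pics/t2.png

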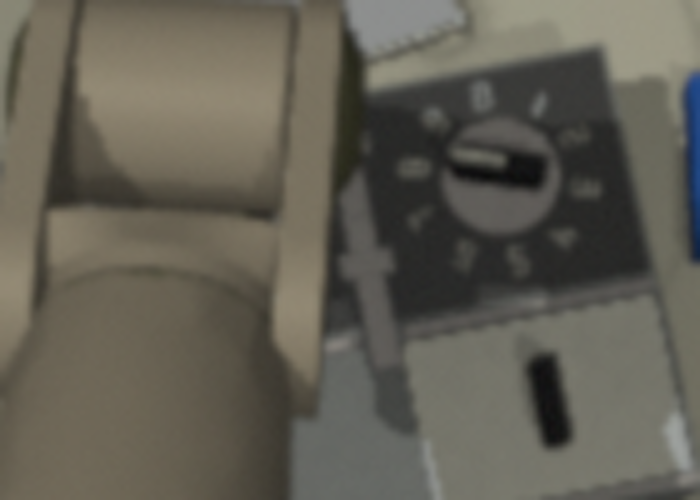

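View pics/w3.png

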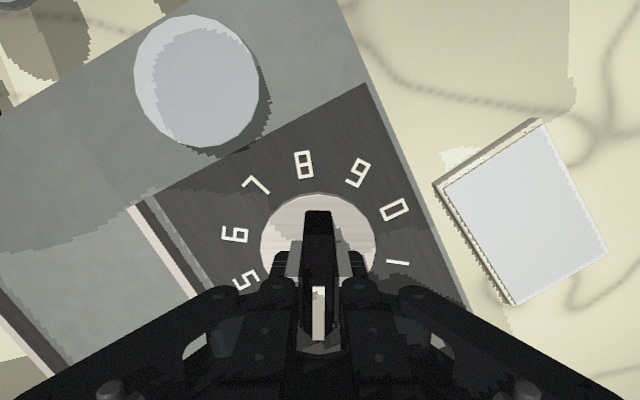

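Request:
{"name": "move_arm", "arguments": {"rows": [[0.0,0,0,0,0.025,0,0],[0.0,0,0,0,0.025,0,0]]}}

```text
clock: 5.1
tcp_pos: [0.5822, 0.0841, 0.1019]
eef_rot: [1.449, 1.034, -1.434]
ft_force: [-0.2, -0.3, -1.9]
grip_width: 0.139
```

Run:
```python
from h import *
st(1.608+.163)
```

```text
t 5.1 tcp [0.5822 0.0841 0.1019] theta -0.322 q1-q6 -0.322 dial 2.093 F [-0.2 -0.3 -1.9] T [-0.137  0.117  0.043] tau6 -0.278 w 0.139
```

Request:
{"name": "move_arm", "arguments": {"rows": [[0.0,0,0,0,0.025,0,0],[0.0,0,0,0,0.025,0,0]]}}

```text
clock: 5.35
tcp_pos: [0.5822, 0.0841, 0.1019]
eef_rot: [1.486, 1.002, -1.472]
ft_force: [0.2, -0.7, -2.1]
grip_width: 0.142
```

Run:
```python
from h import *
st(1.608+.163);c=ctrl.camera("top");cv2.imwrite("pics/t3.png",cv2.resize(c["image"][150:250,260:400],None,fx=5,fy=5,interpolation=cv2.INTER_CUBIC))
```

```text
t 5.35 tcp [0.5822 0.0841 0.1019] theta -0.376 q1-q6 -0.375 dial 2.147 F [ 0.2 -0.7 -2.1] T [-0.19   0.193  0.055] tau6 -0.238 w 0.142
```

View pics/t3.png

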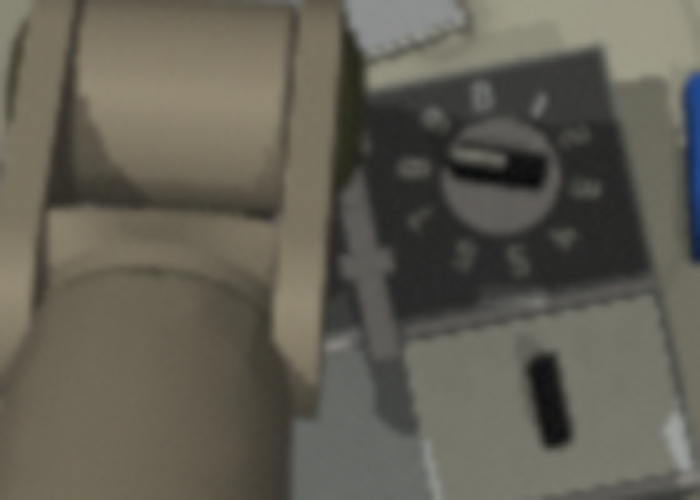

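Run:
```python
import cv2,numpy as np
a=cv2.imread("pics/t2.png");b=cv2.imread("pics/t3.png")
cv2.imwrite("pics/cmp.png",np.hstack([cv2.resize(i[250:450,320:440],None,fx=3,fy=3)for i in(a,b)]))
```

```text
(no output)
```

View pics/cmp.png

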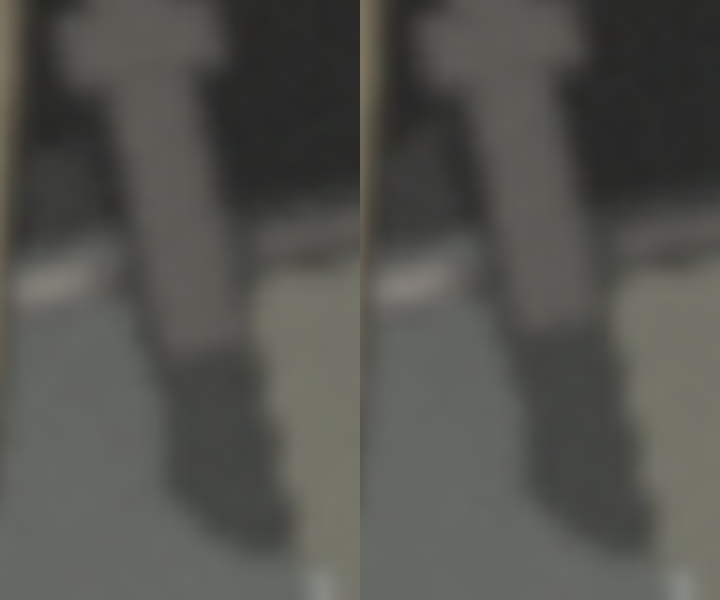

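```bash
cat >> h.py <<'E'
def boltend(c):
    g=cv2.cvtColor(c["image"],cv2.COLOR_BGR2GRAY).astype(np.float32)
    xs=np.arange(-.06,.0,.001);P=[]
    for dy in(.001,.004,.007):
        p=np.array([[*safe(x,dy),.094] for x in xs]);q=proj(c,p).astype(np.float32)
        P.append(cv2.remap(g,q[:,0].reshape(-1,1),q[:,1].reshape(-1,1),cv2.INTER_LINEAR).ravel())
    m=np.mean(P,0);lo,hi=m[10:18].mean(),m[40:52].mean();d=np.gradient(np.convolve(m,np.ones(3)/3,'same'))[2:-2]
    i=int(np.argmax(d))+2;print("bolt end x",xs[i],m[::3].round(0))
E
python3 - <<'E'
from h import *
c=ctrl.camera("top");boltend(c);boltend(dict(c,image=cv2.imread("pics/top0.png")));st(1.771)
E
```

```text
bolt end x -0.032999999999999974 [70. 69. 68. 68. 69. 68. 67. 68. 70. 79. 87. 91. 91. 91. 91. 90. 90. 90.
 90. 90.]
bolt end x -0.03899999999999998 [ 97.  96.  96.  96.  95.  94.  93. 106. 124. 127. 127. 126. 126. 126.
 126. 126. 125. 126. 125. 125.]
t 5.45 tcp [0.5822 0.0841 0.1019] theta -0.375 q1-q6 -0.374 dial 2.146 F [-0.2  0.6 -1.8] T [-0.174  0.144 -0.031] tau6 0.173 w 0.136
```

The left dial has caught: the bolt end moved from -39 to about -33 mm. I'll release it and move to the right dial.

Request:
{"name": "move_arm", "arguments": {"rows": [[0.05,0,0,0,0,0,0],[0.05,0,0,0,0,0,0],[0.05,-0.03,0,0,0,0,0],[0.05,-0.05,0,0,0,0,0],[0.05,-0.05,0,0,-0.12,0,0]]}}

```text
clock: 6.08
tcp_pos: [0.5801, 0.084, 0.2326]
eef_rot: [1.396, 1.078, -1.388]
ft_force: [0.9, 0.7, 0.1]
grip_width: 0.586
```

Run:
```python
from h import *
rel([*safe(.05,-.072),.246],-.14)
```

```text
tcp [0.5801 0.084  0.2326] q6 0.195 thetanow -0.252 t 6.075
shift mm [-13.4  64.7 128.8] turn [-0.112 -0.002 -0.004]
F [0.94 0.74 0.1 ] T [-0.009  0.017 -0.005]
```

Request:
{"name": "move_arm", "arguments": {"rows": [[0.05,-0.005,0.025,0.05,0,0,0],[0.05,-0.005,0.025,0.05,0,0,0],[0.05,-0.003,0.014,0.028,0,0,0],[0.05,0,0,0,-0.11,0,0]]}}

```text
clock: 6.58
tcp_pos: [0.6127, -0.0598, 0.2521]
eef_rot: [1.317, 1.131, -1.296]
ft_force: [0.0, 0.8, -0.9]
grip_width: 0.587
```

Run:
```python
from h import *
rel([*safe(.05,-.072),.246],-.14)
s=ctrl.observe();c=ctrl.camera("wrist");p=proj(c,[*safe(.05,-.072),.092],s)[0].round().astype(int);print(p)
cv2.imwrite("pics/w4.png",c["image"]);dial(c,s,tuple(int(v) for v in p),32);print(s["tcp_pos"])
c=ctrl.camera("top");boltend(c)
```

```text
tcp [ 0.6127 -0.0598  0.2521] q6 -0.154 thetanow -0.136 t 6.575
shift mm [ 6.1 -2.7 -2.7] turn [ 0.004 -0.002 -0.015]
F [ 0.01  0.84 -0.92] T [0.025 0.023 0.011]
[312 182]
skirt 115.0 ((611.7456665039062, -56.238922119140625), (59.195068359375, 59.525604248046875), 76.51725006103516)
bar ((612.9266967773438, -51.218074798583984), (52.421749114990234, 13.104829788208008), 81.87942504882812)
[ 0.61272889 -0.05982258  0.25210755]
bolt end x -0.055999999999999994 [122. 122. 122. 122. 122. 122. 121. 121. 121. 121. 120. 120. 119. 118.
 118. 118. 118. 118. 117. 116.]
```

View pics/w4.png

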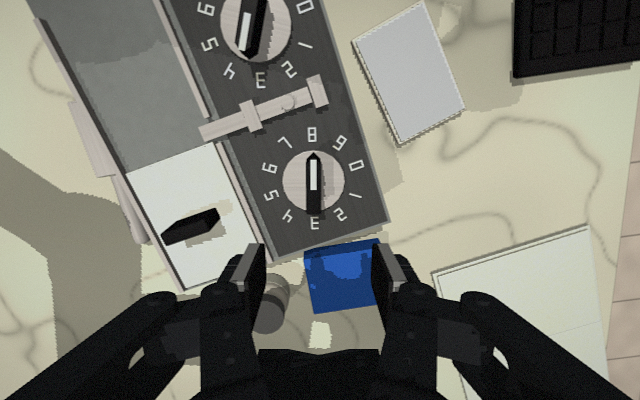

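The right pointer sits at 8 (5.054 rad) with the skirt centre at (612, -56.5) mm. The left pointer still stands between 3 and 4. I'll descend now.

Request:
{"name": "move_arm", "arguments": {"rows": [[0.05,0.006,-0.001,-0.003,0.005,0,-0.015],[0.05,0.05,0,0,0,0,0],[0.05,0.05,0,0,0,0,0],[0.05,0.025,0,0,0,0,0]]}}

```text
clock: 7.18
tcp_pos: [0.6127, -0.052, 0.1187]
eef_rot: [1.319, 1.136, -1.313]
ft_force: [0.2, 0.9, -0.0]
grip_width: 0.584
```

Run:
```python
from h import *
rel([.612,-.0567,.101],-.142)
```

```text
tcp [ 0.6127 -0.052   0.1187] q6 -0.131 thetanow -0.146 t 7.175
shift mm [17.7 -0.1  4.7] turn [-0.004 -0.002 -0.003]
F [ 0.18  0.89 -0.02] T [-0.025 -0.019 -0.001]
```

Request:
{"name": "move_arm", "arguments": {"rows": [[0.05,0.01,0,0.005,0.004,0,0],[0.05,0.007,0,0,0,0,0]]}}

```text
clock: 7.42
tcp_pos: [0.6115, -0.0561, 0.1]
eef_rot: [1.322, 1.135, -1.319]
ft_force: [0.7, 0.3, 0.6]
grip_width: 0.584
```

Run:
```python
from h import *
rel([.612,-.0567,.101],-.142)
```

```text
tcp [ 0.6115 -0.0561  0.1   ] q6 -0.133 thetanow -0.151 t 7.425
shift mm [-1.   0.6  0.5] turn [-0.009 -0.002 -0.   ]
F [0.74 0.26 0.59] T [ 0.011 -0.027 -0.012]
```

Request:
{"name": "move_arm", "arguments": {"rows": [[0.02,-0.001,0,0,-0.009,0,0],[0.0,0,0,0,0,0,0],[0.0,0,0,0,0,0,0],[0.0,0,0,0,0,0,0]]}}

```text
clock: 7.92
tcp_pos: [0.611, -0.0559, 0.1027]
eef_rot: [1.314, 1.141, -1.313]
ft_force: [1.5, -1.3, -6.9]
grip_width: 0.134
```

Run:
```python
from h import *
st(5.054-.142);boltend(ctrl.camera("top"))
```

```text
t 7.92 tcp [ 0.611  -0.0559  0.1027] theta -0.142 q1-q6 -0.141 dial 5.054 F [ 1.5 -1.3 -6.9] T [-0.097 -0.575  0.029] tau6 0.039 w 0.134
bolt end x -0.04799999999999999 [107. 106. 106. 106. 106. 105. 105. 105. 105. 104. 104. 104. 104. 103.
 103. 103. 102. 102. 101. 101.]
```

Request:
{"name": "move_arm", "arguments": {"rows": [[0.0,0,0,0,-0.09,0,0],[0.0,0,0,0,-0.09,0,0],[0.0,0,0,0,-0.09,0,0],[0.0,0,0,0,-0.09,0,0]]}}

```text
clock: 8.48
tcp_pos: [0.6106, -0.0559, 0.1026]
eef_rot: [1.041, 1.311, -1.04]
ft_force: [-1.7, -0.6, -4.0]
grip_width: 0.139
```

Run:
```python
from h import *
st(5.054-.142)
c=ctrl.camera("scene")
cv2.imwrite("pics/s2.png",cv2.resize(c["image"][120:270,230:420],None,fx=4,fy=4,interpolation=cv2.INTER_CUBIC))
s=ctrl.observe();c=ctrl.camera("wrist");cv2.imwrite("pics/w5.png",c["image"])
```

```text
t 8.47 tcp [ 0.6106 -0.0559  0.1026] theta 0.227 q1-q6 0.228 dial 4.685 F [-1.7 -0.6 -4. ] T [-0.049 -0.002 -0.195] tau6 0.791 w 0.139
```

View pics/s2.png

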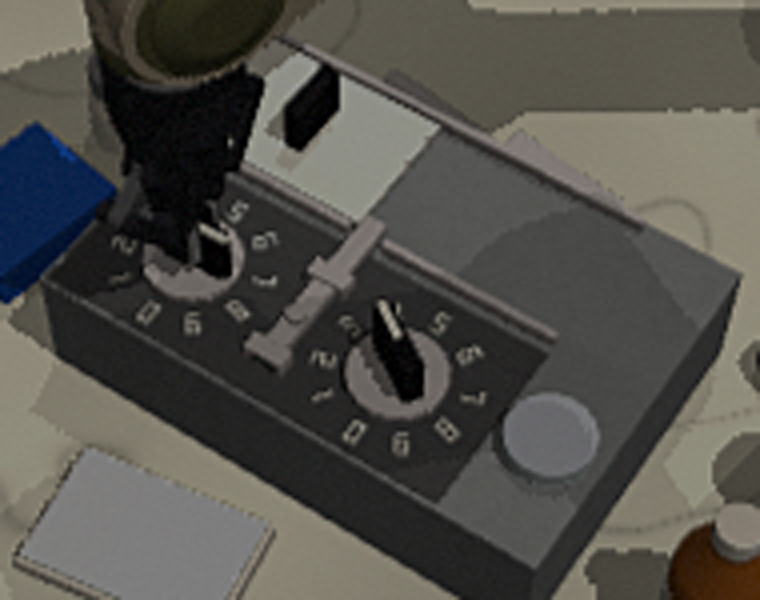

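View pics/w5.png

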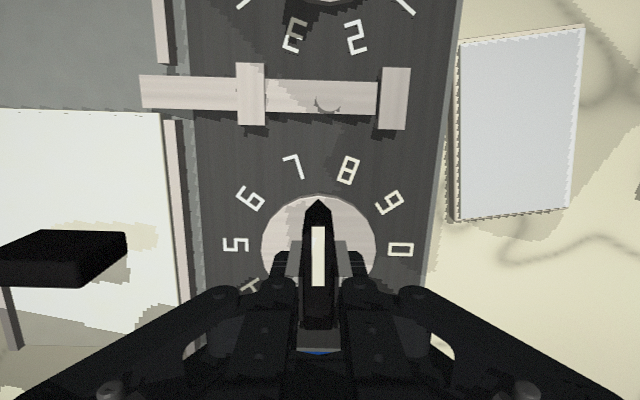

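The scene and wrist views both show the bolt, with its end at (140,90) in the wrist view. The left dial is between 3 and 4, and the right dial is between 7 and 8.

Request:
{"name": "move_arm", "arguments": {"rows": [[0.0,0,0,0,-0.09,0,0],[0.0,0,0,0,-0.09,0,0],[0.0,0,0,0,-0.09,0,0],[0.0,0,0,0,-0.05,0,0]]}}

```text
clock: 9.07
tcp_pos: [0.6102, -0.056, 0.1026]
eef_rot: [0.8, 1.423, -0.799]
ft_force: [-1.2, -0.6, -5.1]
grip_width: 0.141
```

Request:
{"name": "move_arm", "arguments": {"rows": [[0.0,0,0,0,-0.025,0,0],[0.0,0,0,0,-0.025,0,0]]}}

```text
clock: 9.32
tcp_pos: [0.6101, -0.056, 0.1026]
eef_rot: [0.763, 1.437, -0.761]
ft_force: [-2.2, -0.4, -3.7]
grip_width: 0.141
```

```bash
cat >> h.py <<'E'
def bend(c):
    g=cv2.cvtColor(c["image"],cv2.COLOR_BGR2GRAY).astype(np.float32)
    for dy in(.004,):
        xs=np.arange(-.06,.0,.001);q=np.concatenate([proj(c,[[*safe(x,y),.094] for x in xs]) for y in(.002,.004,.006)]).astype(np.float32)
        m=cv2.remap(g,q[:,0].reshape(-1,1),q[:,1].reshape(-1,1),cv2.INTER_LINEAR).reshape(3,-1).mean(0)
        d=np.abs(np.gradient(m));print("scene bolt end x",xs[np.argmax(d[3:-3])+3].round(3),m[::3].round(0))
E
python3 - <<'E'
from h import *
st(5.054-.142);c=ctrl.camera("scene");bend(c);bend(dict(c,image=cv2.imread("pics/scene0.png")))
E
```

```text
t 9.32 tcp [ 0.6101 -0.056   0.1026] theta 0.594 q1-q6 0.594 dial 4.318 F [-2.2 -0.4 -3.7] T [-0.017  0.038 -0.168] tau6 0.102 w 0.141
scene bolt end x -0.03 [ 84.  83.  84.  85.  83.  82.  83.  82.  83.  79. 101. 119. 117. 117.
 116. 117. 117. 118. 117. 117.]
scene bolt end x -0.037 [ 77.  76.  77.  78.  77.  76.  75.  78.  99. 108. 109. 109. 108. 107.
 107. 108. 108. 108. 109. 108.]
```

Request:
{"name": "move_arm", "arguments": {"rows": [[0.0,0,0,0,-0.025,0,0],[0.0,0,0,0,-0.025,0,0]]}}

```text
clock: 9.62
tcp_pos: [0.6101, -0.0561, 0.1026]
eef_rot: [0.722, 1.452, -0.72]
ft_force: [-1.0, 0.5, -4.1]
grip_width: 0.138
```

Run:
```python
from h import *
st(5.054-.142);bend(ctrl.camera("scene"))
```

```text
t 9.62 tcp [ 0.6101 -0.0561  0.1026] theta 0.647 q1-q6 0.648 dial 4.265 F [-1.   0.5 -4.1] T [-0.113  0.075 -0.049] tau6 0.204 w 0.138
scene bolt end x -0.03 [ 83.  84.  84.  85.  83.  82.  83.  83.  82.  80. 100. 118. 117. 118.
 117. 117. 117. 117. 117. 117.]
```

Request:
{"name": "move_arm", "arguments": {"rows": [[0.0,0,0,0,-0.025,0,0],[0.0,0,0,0,-0.025,0,0]]}}

```text
clock: 9.93
tcp_pos: [0.61, -0.0561, 0.1026]
eef_rot: [0.68, 1.466, -0.679]
ft_force: [-1.6, -1.4, -4.9]
grip_width: 0.14
```

Run:
```python
from h import *
st(5.054-.142);bend(ctrl.camera("scene"))
```

```text
t 9.93 tcp [ 0.61   -0.0561  0.1026] theta 0.701 q1-q6 0.702 dial 4.211 F [-1.6 -1.4 -4.9] T [-0.141  0.108 -0.075] tau6 0.197 w 0.14
scene bolt end x -0.03 [ 83.  83.  84.  84.  84.  83.  83.  84.  82.  80.  94. 116. 118. 117.
 118. 116. 117. 118. 116. 116.]
```

Request:
{"name": "move_arm", "arguments": {"rows": [[0.0,0,0,0,-0.025,0,0],[0.0,0,0,0,-0.025,0,0]]}}

```text
clock: 10.22
tcp_pos: [0.61, -0.0562, 0.1026]
eef_rot: [0.638, 1.48, -0.637]
ft_force: [-1.4, -0.2, -3.5]
grip_width: 0.142
```

Run:
```python
from h import *
st(5.054-.142);bend(ctrl.camera("scene"))
```

```text
t 10.22 tcp [ 0.61   -0.0562  0.1026] theta 0.755 q1-q6 0.756 dial 4.157 F [-1.4 -0.2 -3.5] T [-0.049  0.103 -0.085] tau6 0.185 w 0.142
scene bolt end x -0.03 [ 83.  83.  84.  85.  84.  82.  83.  84.  82.  80.  93. 116. 118. 117.
 117. 116. 117. 118. 118. 116.]
```

Request:
{"name": "move_arm", "arguments": {"rows": [[0.0,0,0,0,-0.02,0,0],[0.0,0,0,0,0,0,0]]}}

```text
clock: 10.52
tcp_pos: [0.61, -0.0562, 0.1026]
eef_rot: [0.621, 1.485, -0.619]
ft_force: [-1.3, -2.2, -3.5]
grip_width: 0.134
```

Run:
```python
from h import *
st(5.054-.142);bend(ctrl.camera("scene"))
```

```text
t 10.53 tcp [ 0.61   -0.0562  0.1026] theta 0.778 q1-q6 0.779 dial 4.134 F [-1.3 -2.2 -3.5] T [-0.091  0.104  0.013] tau6 -0.055 w 0.134
scene bolt end x -0.029 [ 83.  84.  84.  86.  83.  82.  82.  83.  83.  80.  88. 115. 118. 117.
 117. 117. 118. 117. 117. 117.]
```

Request:
{"name": "move_arm", "arguments": {"rows": [[0.0,0,0,0,-0.025,0,0],[0.0,0,0,0,-0.025,0,0]]}}

```text
clock: 10.82
tcp_pos: [0.6099, -0.0562, 0.1026]
eef_rot: [0.58, 1.497, -0.578]
ft_force: [-2.7, -1.4, -3.9]
grip_width: 0.139
```

Run:
```python
from h import *
st(5.054-.142);bend(ctrl.camera("scene"))
```

```text
t 10.82 tcp [ 0.6099 -0.0562  0.1026] theta 0.831 q1-q6 0.831 dial 4.081 F [-2.7 -1.4 -3.9] T [-0.108  0.19   0.021] tau6 0.291 w 0.139
scene bolt end x -0.028 [ 83.  83.  84.  85.  83.  82.  83.  83.  82.  81.  83. 109. 119. 119.
 117. 117. 117. 117. 116. 116.]
```

Request:
{"name": "move_arm", "arguments": {"rows": [[0.0,0,0,0,-0.025,0,0],[0.0,0,0,0,0,0,0]]}}

```text
clock: 11.12
tcp_pos: [0.6099, -0.0563, 0.1026]
eef_rot: [0.557, 1.503, -0.556]
ft_force: [-2.3, -1.3, -4.6]
grip_width: 0.135
```

Run:
```python
from h import *
st(5.054-.142);bend(ctrl.camera("scene"))
```

```text
t 11.12 tcp [ 0.6099 -0.0563  0.1026] theta 0.859 q1-q6 0.86 dial 4.053 F [-2.3 -1.3 -4.6] T [-0.158  0.18   0.212] tau6 0.094 w 0.135
scene bolt end x -0.026 [ 84.  84.  84.  85.  83.  82.  83.  84.  82.  81.  81.  87. 112. 119.
 118. 117. 117. 117. 117. 117.]
```

Request:
{"name": "move_arm", "arguments": {"rows": [[0.0,0,0,0,-0.02,0,0],[0.0,0,0,0,0,0,0]]}}

```text
clock: 11.42
tcp_pos: [0.6099, -0.0563, 0.1026]
eef_rot: [0.541, 1.507, -0.54]
ft_force: [-2.4, -0.8, -3.6]
grip_width: 0.141
```

Run:
```python
from h import *
st(5.054-.142);bend(ctrl.camera("scene"))
s=ctrl.observe();c=ctrl.camera("wrist");cv2.imwrite("pics/w6.png",c["image"])
```

```text
t 11.43 tcp [ 0.6099 -0.0563  0.1026] theta 0.881 q1-q6 0.881 dial 4.031 F [-2.4 -0.8 -3.6] T [-0.129  0.188  0.219] tau6 0.123 w 0.141
scene bolt end x -0.022 [ 84.  83.  83.  85.  83.  82.  83.  83.  83.  81.  83.  81.  81. 107.
 119. 118. 117. 117. 117. 117.]
```

View pics/w6.png

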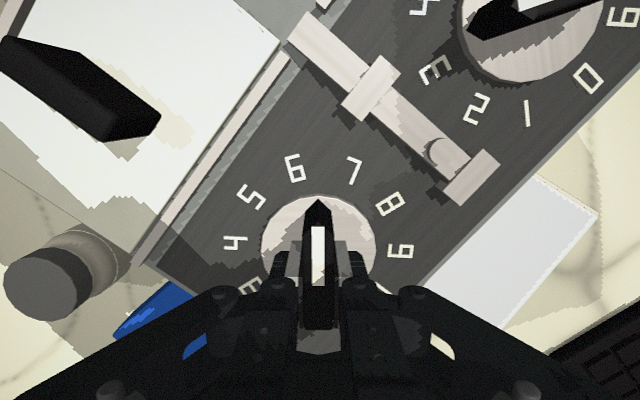

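Request:
{"name": "move_arm", "arguments": {"rows": [[0.0,0,0,0,-0.02,0,0],[0.0,0,0,0,0,0,0]]}}

```text
clock: 11.78
tcp_pos: [0.6099, -0.0563, 0.1026]
eef_rot: [0.525, 1.511, -0.524]
ft_force: [-2.2, -1.2, -3.9]
grip_width: 0.139
```

Run:
```python
from h import *
st(5.054-.142);bend(ctrl.camera("scene"))
```

```text
t 11.78 tcp [ 0.6099 -0.0563  0.1026] theta 0.901 q1-q6 0.901 dial 4.011 F [-2.2 -1.2 -3.9] T [-0.117  0.203  0.013] tau6 -0.05 w 0.139
scene bolt end x -0.022 [ 84.  82.  84.  84.  84.  82.  83.  84.  83.  81.  81.  81.  81. 106.
 119. 117. 117. 117. 116. 117.]
```

The bolt is home: its end moved 15–16 mm in the scene view and stopped while the dial torque fell to about zero. I'll release and go to the cover.

Request:
{"name": "move_arm", "arguments": {"rows": [[0.05,0,0,0,0,0,0],[0.05,0,0,0,0,0,0],[0.06,-0.03,0,0,0,0,0],[0.06,-0.05,0,0,0,0,0],[0.06,-0.04,0,0,0,0,0]]}}

```text
clock: 12.45
tcp_pos: [0.6107, -0.0559, 0.2253]
eef_rot: [0.527, 1.511, -0.523]
ft_force: [-0.3, -0.9, -1.0]
grip_width: 0.703
```

Run:
```python
from h import *
c=ctrl.camera("scene");bend(c)
cv2.imwrite("pics/s3.png",cv2.resize(c["image"][120:270,230:420],None,fx=4,fy=4,interpolation=cv2.INTER_CUBIC))
p=safe(-.07,-.07);print(p)
for th in(.2+np.pi/2,.2-np.pi/2): rel([*p,.25],th)
c=ctrl.camera("top");g=cv2.cvtColor(c["image"],cv2.COLOR_BGR2GRAY)
cv2.imwrite("pics/t4.png",cv2.resize(c["image"][150:280,240:440],None,fx=4,fy=4,interpolation=cv2.INTER_CUBIC))
```

```text
scene bolt end x -0.022 [ 83.  84.  85.  85.  84.  83.  83.  83.  83.  82.  82.  81.  82. 107.
 119. 118. 117. 118. 117. 118.]
[ 0.49250219 -0.07871151]
tcp [ 0.6122 -0.0564  0.2309] q6 -1.184 thetanow 0.901 t 12.5
shift mm [-19.7 -91.8 -79.9] turn [-0.87   0.005 -0.002]
F [0.59 0.22 4.68] T [-0.048 -0.057 -0.054]
tcp [ 0.6122 -0.0564  0.2309] q6 -1.184 thetanow 0.901 t 12.5
shift mm [-19.7 -91.8 -79.9] turn [ 2.271 -0.003 -0.006]
F [0.59 0.22 4.68] T [-0.048 -0.057 -0.054]
```

View pics/s3.png

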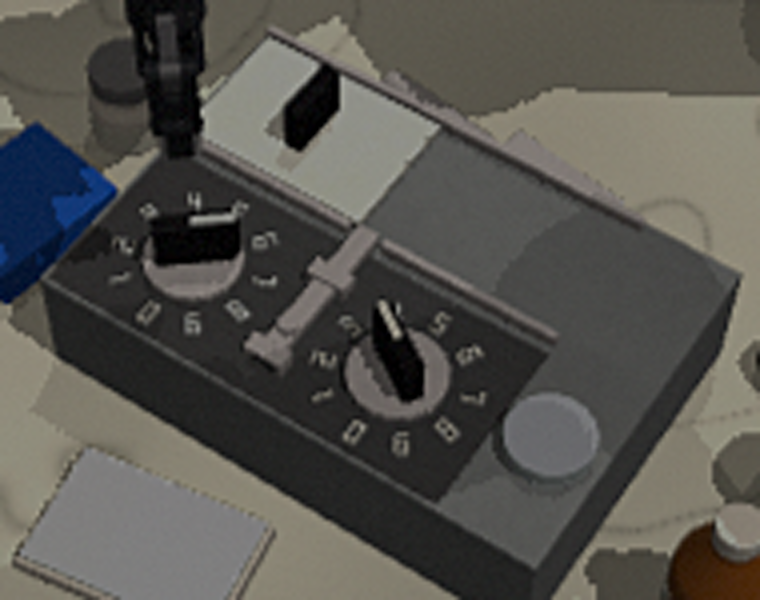

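Request:
{"name": "move_arm", "arguments": {"rows": [[0.06,-0.007,-0.045,-0.039,0,0,0],[0.06,-0.007,-0.045,-0.039,0,0,0],[0.06,0,0,0,-0.175,0,0],[0.06,0,0,0,-0.175,0,0],[0.06,0,0,0,-0.175,0,0]]}}

```text
clock: 13.18
tcp_pos: [0.4912, -0.0785, 0.2393]
eef_rot: [0.104, 1.565, -0.1]
ft_force: [0.1, -0.2, 0.2]
grip_width: 0.699
```

Request:
{"name": "move_arm", "arguments": {"rows": [[0.06,0,0,0,-0.175,0,0],[0.06,0,0,0,-0.17,0,0]]}}

```text
clock: 13.42
tcp_pos: [0.4913, -0.0784, 0.2389]
eef_rot: [-0.176, 1.559, 0.179]
ft_force: [0.2, 0.8, -0.3]
grip_width: 0.697
```

Run:
```python
from h import *
s=ctrl.observe();rel([*safe(-.07,-.07),.117-.019],.2+np.pi/2,s)
c=ctrl.camera("wrist");cv2.imwrite("pics/w7.png",c["image"]);print(proj(c,[*safe(-.07,-.07),.127],s))
```

```text
tcp [ 0.4913 -0.0784  0.2389] q6 -2.195 thetanow 1.798 t 13.425
shift mm [141.   -0.8   0.4] turn [ 0.027  0.005 -0.001]
F [ 0.16  0.76 -0.33] T [-0.039 -0.024 -0.072]
[[316.76415926 195.97754391]]
```

View pics/w7.png

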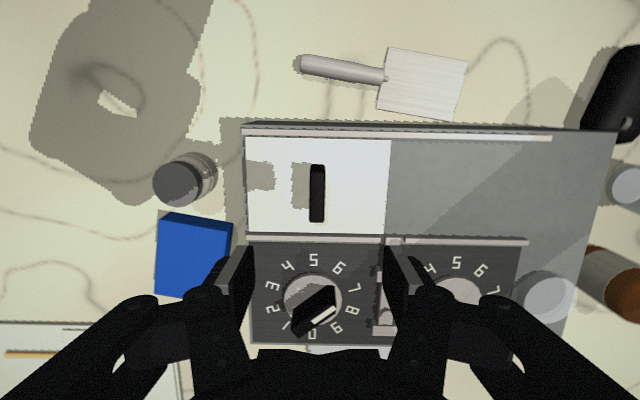

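The wrist view shows the cover bar at about (317,193), in line with the tool.

Run:
```python
from h import *
s=ctrl.observe();c=ctrl.camera("wrist");g=cv2.cvtColor(c["image"],cv2.COLOR_BGR2GRAY)
m=np.zeros_like(g);m[150:232,296:340]=1
cs,_=cv2.findContours(((g<60)&(m>0)).astype(np.uint8),cv2.RETR_EXTERNAL,cv2.CHAIN_APPROX_NONE);k=max(cs,key=len)
print(cv2.minAreaRect(k));q=cast(c,k[:,0],.127,s);r=cv2.minAreaRect((q[:,:2]*1000).astype(np.float32));print(r)
rel([.4925,-.0785,.1],1.771,s)
```

```text
((316.584716796875, 192.62803649902344), (14.704909324645996, 57.17782974243164), 2.045408248901367)
((490.387939453125, -79.42024230957031), (48.2095832824707, 12.019571304321289), 11.44082260131836)
tcp [ 0.4913 -0.0784  0.2389] q6 -2.201 thetanow 1.804 t 13.475
shift mm [138.9  -0.6   0.5] turn [ 0.033  0.005 -0.001]
F [-0.13  0.22  0.76] T [ 0.03 -0.03  0.05]
```

Request:
{"name": "move_arm", "arguments": {"rows": [[0.06,0.04,-0.001,0,0.03,0.005,0],[0.06,0.05,0,0,0,0,0],[0.06,0.03,0,0,0,0,0]]}}

```text
clock: 13.9
tcp_pos: [0.4933, -0.0796, 0.1177]
eef_rot: [-0.141, 1.561, 0.138]
ft_force: [0.9, 0.4, -0.9]
grip_width: 0.702
```

Run:
```python
from h import *
rel([.492,-.079,.102],1.771)
```

```text
tcp [ 0.4933 -0.0796  0.1177] q6 -2.145 thetanow 1.749 t 13.9
shift mm [15.7  0.9 -1.3] turn [-0.022  0.006  0.002]
F [ 0.93  0.4  -0.9 ] T [-0.065 -0.028 -0.048]
```

Request:
{"name": "move_arm", "arguments": {"rows": [[0.06,0.014,0.001,-0.001,-0.022,0.006,0],[0.02,0,0,0,0,0,0],[0.0,0,0,0,0,0,0],[0.0,0,0,0,0,0,0],[0.0,0,0,0,0,0,0]]}}

```text
clock: 14.52
tcp_pos: [0.4924, -0.0788, 0.1039]
eef_rot: [-0.155, 1.566, 0.151]
ft_force: [1.6, -0.3, -10.5]
grip_width: 0.138
```

Run:
```python
from h import *
rel([*(np.array([.4925,-.0788])+.125*np.array([-.1987,.980])),.102],1.771);bend(ctrl.camera("scene"));st(0)
```

```text
tcp [ 0.4924 -0.0788  0.1039] q6 -2.157 thetanow 1.766 t 14.525
shift mm [  1.6 125.   -0.5] turn [-0.005 -0.001  0.002]
F [  1.56  -0.29 -10.54] T [-0.08  -0.323  0.2  ]
scene bolt end x -0.022 [ 83.  83.  83.  85.  83.  82.  80.  74.  71.  70.  69.  68.  70.  91.
 102. 101. 100.  99. 100. 101.]
t 14.57 tcp [ 0.4925 -0.0788  0.1039] theta 1.766 q1-q6 1.765 dial -1.766 F [ 0.2 -0.3 -3.8] T [-0.014 -0.135  0.247] tau6 0.2 w 0.137
```

Request:
{"name": "move_arm", "arguments": {"rows": [[0.0,0,0.004,0,0,0,0],[0.0,0,0.008,0,0,0,0],[0.0,0,0.01,0,0,0,0]]}}

```text
clock: 14.95
tcp_pos: [0.488, -0.0568, 0.1039]
eef_rot: [-0.156, 1.566, 0.15]
ft_force: [0.1, -2.5, -5.0]
grip_width: 0.136
```

Run:
```python
from h import *
rel([*(np.array([.4925,-.0788])+.125*np.array([-.1987,.980])),.102],1.771)
```

```text
tcp [ 0.488  -0.0568  0.1039] q6 -2.116 thetanow 1.765 t 14.95
shift mm [  1.5 102.5  -0.5] turn [-0.006 -0.001  0.003]
F [ 0.13 -2.53 -5.04] T [-0.268 -0.111  0.19 ]
```

Sliding freely, with about 2.5 N of drag.

Request:
{"name": "move_arm", "arguments": {"rows": [[0.0,0,0.015,0,0,0,0],[0.0,0,0.015,0,0,0,0],[0.0,0,0.015,0,0,0,0],[0.0,0,0.015,0,0,0,0],[0.0,0,0.015,0,0,0,0]]}}

```text
clock: 15.58
tcp_pos: [0.4719, 0.0224, 0.1039]
eef_rot: [-0.156, 1.566, 0.151]
ft_force: [-0.2, -3.8, -2.7]
grip_width: 0.135
```

Run:
```python
from h import *
rel([*(np.array([.4925,-.0788])+.125*np.array([-.1987,.980])),.102],1.771)
```

```text
tcp [0.4719 0.0224 0.1039] q6 -1.963 thetanow 1.766 t 15.575
shift mm [ 1.8 21.7  0. ] turn [-0.005 -0.001  0.004]
F [-0.19 -3.83 -2.65] T [-0.439  0.045  0.165]
```

Request:
{"name": "move_arm", "arguments": {"rows": [[0.0,0,0.008,0,0,0,0],[0.0,0,0.006,0,0,0,0],[0.0,0,0.005,0,0,0,0],[0.0,0,0.002,0,0,0,0],[0.0,0,0,0,0,0,0]]}}

```text
clock: 16.2
tcp_pos: [0.4676, 0.0432, 0.1038]
eef_rot: [-0.16, 1.567, 0.148]
ft_force: [-1.8, 1.1, -2.7]
grip_width: 0.137
```

Run:
```python
from h import *
rel([*(np.array([.4925,-.0788])+.125*np.array([-.1987,.980])),.102],1.771)
```

```text
tcp [0.4676 0.0432 0.1038] q6 -1.916 thetanow 1.767 t 16.2
shift mm [1.8 0.5 0.2] turn [-0.004 -0.002  0.007]
F [-1.81  1.1  -2.7 ] T [0.44  0.291 0.152]
```

The cover has travelled about 124.5 mm. I'll let go and rise.

Request:
{"name": "move_arm", "arguments": {"rows": [[0.04,0,0,0,0,0,0],[0.05,0,0,0,0,0,0],[0.05,-0.02,0,0,0,0,0],[0.05,-0.05,0,0,0,0,0],[0.05,-0.05,0,0,0,0,0]]}}

```text
clock: 16.82
tcp_pos: [0.4672, 0.0449, 0.2254]
eef_rot: [-0.156, 1.569, 0.15]
ft_force: [0.8, -0.3, 0.5]
grip_width: 0.583
```

Request:
{"name": "move_arm", "arguments": {"rows": [[0.05,-0.04,0,0.05,0,0,0],[0.05,-0.03,0,0.05,0,0,0],[0.05,0,0,0,0,0,0]]}}

```text
clock: 17.2
tcp_pos: [0.567, 0.0653, 0.301]
eef_rot: [-0.157, 1.559, 0.148]
ft_force: [-1.2, -0.9, -1.1]
grip_width: 0.588
```

Run:
```python
from h import *
st(0);c=ctrl.camera("scene");bend(c)
cv2.imwrite("pics/s9.png",cv2.resize(c["image"][110:300,220:460],None,fx=3,fy=3,interpolation=cv2.INTER_CUBIC))
c=ctrl.camera("top");cv2.imwrite("pics/t9.png",c["image"])
```

```text
t 17.2 tcp [0.567  0.0653 0.301 ] theta 1.765 q1-q6 1.765 dial -1.765 F [-1.2 -0.9 -1.1] T [0.077 0.054 0.028] tau6 0.108 w 0.588
scene bolt end x -0.023 [144. 144. 143. 143. 144. 143. 143. 144. 144. 143. 144. 144. 142. 114.
 116. 118. 118. 118. 118. 118.]
```

View pics/s9.png

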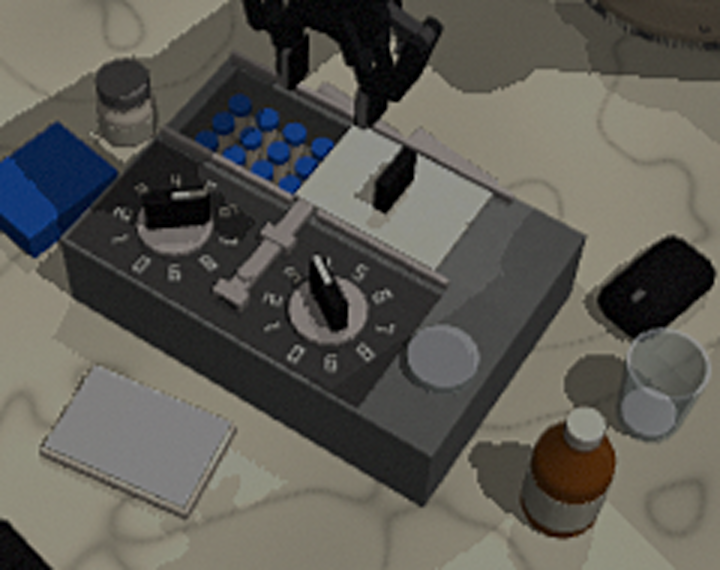

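View pics/t9.png

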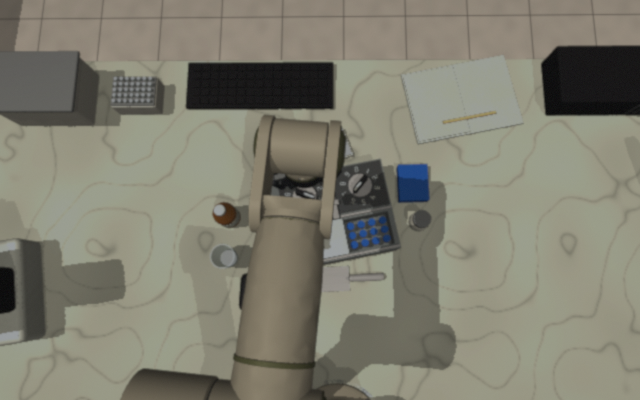

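Run:
```python
from h import *
c=ctrl.camera("scene");g=cv2.cvtColor(c["image"],cv2.COLOR_BGR2GRAY).astype(np.float32)
def edge(im,x,r):
    ys=np.arange(*r,.001);q=proj(c,[[*safe(x,y),.092] for y in ys]).astype(np.float32)
    m=cv2.remap(im,q[:,0].reshape(-1,1),q[:,1].reshape(-1,1),cv2.INTER_LINEAR).ravel()
    return ys[np.argmax(np.abs(np.gradient(m)))].round(3)
g0=cv2.cvtColor(cv2.imread("pics/scene0.png"),cv2.COLOR_BGR2GRAY).astype(np.float32)
for x in(-.06,-.05,-.04):print("cover left edge before",edge(g0,x,(-.04,.03)),"after",edge(g,x,(.08,.16)))
st(0)
```

```text
cover left edge before -0.006 after 0.12
cover left edge before -0.005 after 0.12
cover left edge before -0.005 after 0.119
t 17.35 tcp [0.5636 0.0649 0.2985] theta 1.765 q1-q6 1.764 dial -1.765 F [-1.1 -0.   0.4] T [-0.027  0.007  0.037] tau6 0.007 w 0.58
```

The cover's left edge moved about 125 mm, so the cover is fully open. The gripper is clear of everything.

```bash
python3 -c "
from station import ctrl
print(ctrl.close_job())"
```

```text
the job is handed in; nothing more can be done
None
```

The safe is open and the job is handed in, at about 17 s on the robot's clock. I turned the left dial clockwise until it caught, then the right dial anticlockwise. After that I slid the cover open to the left, let go and raised the gripper clear.

What the last checks showed:
- **Left dial:** it caught at about 2.15 rad, with the bolt moved back about 7 mm. In the last picture its pointer still stands between 3 and 4.
- **Right dial:** it caught at about 4.01 rad. The bolt moved back gradually over the last 0.1 rad of turning rather than in one click.
- **Bolt:** the scene view gave about 15.2 mm of travel against the nominal 16 mm. That scale is only good to about 1 mm, so I also relied on the bolt staying still when I turned the dial a further 0.02 rad, with the dial torque down to about zero.
- **Cover:** its left edge moved 124–126 mm between pictures, and the grip travelled about 124.5 mm. The drag was about 2.5–4 N.
- **Bystanders:** none looked displaced in the last pictures. I compared them by eye only, and in the last top view the arm hid the dish and most of the well plate and mouse; those three looked in place in the scene view.

No check failed.

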